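# Hang the counter sign on its side-opening hooks

### The job

Lift the small framed candle sign out of its wooden foot and hang it on the two brass side-opening hooks of the display stand: first set its two back pins down lightly on the open ledges of the hooks, then slide it sideways along the ledges into the throats as far as it goes, and let it down into the pockets. The hook rail is clamped at a height you do not know exactly, so feel for it and never force the sign against the stand; leave the sign hanging there by itself and leave the candles, the tin and the card box where they are.

Things in the scene. Friction and masses are not known exactly. Their poses are not given: they have to be found in the camera images.
- sign: Loose framed sign, about 0.25 kg: dark wooden panel 110 mm wide (y), 100 high (z), 10 thick (x), cream face with a green candle emblem to -x, a carrying tab on top, two headed pins on the back (+x). Origin at the middle of the panel's lower edge, z up.
- tab (a point): On the sign, 137 mm above its origin: good grasp point on the carrying tab, which is 30 mm wide (y), 10 mm thick (x) and stands from 100 to 155 mm above the origin. Grasp it across the 10 mm thickness, from above, with the fingertips at least 115 mm above the origin so that they clear the hooks.
- pins (a point): On the sign, midway between its two level steel pins (sign frame x = 15, y = 0, z = 78 mm). The pins are 8 mm thick, along the sign's x, at y = +40 and -40 mm; they leave the panel's back at x = 5 mm and end in heads 16 mm wide at x = 23 to 27 mm.
- foot: Fixed wooden foot 60 x 76 x 30 mm, origin at the centre of its underside. A slot 12 mm wide along its y, with floor 10 mm above the table and 20 mm deep, holds the sign upright (sign's x along the foot's x, within the play). Lift the sign 20 mm or more straight up to free it.
- stand: Fixed display stand: wooden base 70 x 210 x 12 mm, two dark posts 178 mm high at y = +-94 mm, between them a rail with two brass hooks, 80 mm apart. Origin under the base; front (-x) faces the robot, +y is left seen from the front. Two rubber buffers (front face x = -26 mm, z = 66 mm) stop the hung sign, axes parallel to the stand's, from leaning back.
- hooks (a point): Fixed on the stand at x = -20, y = 0, z = 115 mm: where pins belongs when hung, at the NOMINAL rail height. The real rail is clamped up to 12 mm higher or lower; this is not measured. Hooks are plates 8 mm thick (x), so pins may be 4 mm off in x. Rubber mounts let the rail give about 0.55 mm per N sideways (y) and up or down, then it is rigid beyond 7 mm.
- ledge (a point): Fixed on the stand at x = -20, y = 33, z = 127 mm: pins when the pins lie on the open ledges, at the NOMINAL height (really +-12 mm, as the hooks). Each flat ledge runs in y from 6 to 44 mm beyond its pocket's centre; the upper jaw overhead covers it up to 18 mm, underside 13 mm and top 23 mm above the ledge.
- pocket (a point): Fixed on the stand at x = -20, y = 40, z = 115 mm, nominal as the hooks: seated axis of the +y pin (the other pocket is at y = -40). Throat opens to +y. Pocket 12 mm wide, floor 12 mm below the ledge; its -y side rises as the throat's back wall, so pins pushed home against it are 2 mm past the pocket's centre and then go down 12 mm.
- tester: Open tester candle in a glass, 67 mm wide, 74 mm high, loose; origin at the centre of its underside. Leave alone.
- wax_tin: Closed flat golden tin 61 x 88 x 22 mm, loose; origin at the centre of its underside. Leave alone.
- jar: Lidded candle jar 69 mm wide, 82 mm high, loose; origin at the centre of its underside. Leave alone.
- cards: Flat clear box of scent cards 65 x 92 x 19 mm, loose; origin at the centre of its underside. Leave alone.
- rail_lift (a joint): How far the hook rail is pushed up (+) or down (-) on its rubber mounts, m; about 0 when free (it sags under 1 mm, and about 1.5 mm more with the sign hung). 0.55 mm per N. It does not tell at what height the rail is clamped.
- rail_side (a joint): How far the hook rail is pushed sideways on its rubber mounts, along the stand's +y (+) or -y (-), m; 0 when free, 0.55 mm per N.

How it is judged:
By the outcome, as a careful person would: the job done as asked, in the order asked, and still so for the second after the job is handed in, with the robot touching nothing.
It also fails if it takes over 51 s, if anything falls off the work surface, if the arm or the gripper's body presses on something with over 40 N, if the wrist force passes 120 N, or if a joint passes its speed limit or range.

### The arm

A 7-joint arm with a two-finger parallel gripper is mounted at the origin on a cart in front of the work surface, level with it; the furniture and walls round the work are solid. World frame = base frame: x ahead of the robot, y to its left, z up, the work surface at z = 0. Lengths are in mm, angles in rad, forces in N, time in s.
With the tool pointing down it reaches from about 400 to 900 mm from the base axis. Payload 5.6 kg.
Tool frame: the origin (TCP) lies midway between the tips of the shut fingers; the grasp point (between the pads) lies 19 mm behind it; x points along the fingers, y is the direction in which the jaws open and shut, and the axes are right-handed (so a half turn about x gives the same grasp; the last joint's range is limited). The gripper opens to 92 mm and grips with 3 to 60 N. Pads are 20 mm wide; open, the fingers measure 128 mm over their backs; the gripper's body (75 mm by 189 mm) begins 69 mm behind the grasp point.
Start: joints at [1.098, 0.468, -0.012, 1.603, 0.006, 1.071, -0.056], TCP at [270.808, -590.909, 182.692] pointing down, gripper open.
Joint ranges: [-2.53, 2.53], [-0.31, 2.02], [-1.57, 1.55], [0.28, 2.44], [-1.29, 4.43], [0.15, 1.84], [-2.92, 2.92]. Speed limits (rad/s): [2.57, 2.57, 3.14, 3.14, 3.14, 3.14, 3.14].

### API

Orientations are given as a rotation vector (axis times angle).
In Python, from cell import robot, grip, kin, viewer gives the robot as it stands. Calls block until the motion is done:
- robot.movep(position, orientation): joint-space move of the TCP to a pose.
- robot.servo_line(position, feed=150, rotation=None): straight line of the TCP; rotation=None keeps the orientation; feed is the mean speed in mm/s.
- robot.goto_joints(angles): joint-space move.
- grip(opening, newtons=None): opening from 0.0 (shut) to 1.0 (fully open); newtons is the grip in N (None keeps the last); returns when the fingers have stopped.
- robot.hold(seconds).
- kin.ik(position, orientation): joint angles nearest the present ones, or None.
- robot.observe(): the state.
- viewer.read_camera(name): name is "scene" or "top" or "wrist"; returns the picture (400x640x3 uint8, red, green, blue); there is no depth.
- viewer.camera_info(name): a dict with "camera_matrix" (3x3 intrinsics, pixels), "k1" (the pictures are not rectified: a ray, as slopes to the right and down, at radius r is drawn at 1 + k1 r^2 times it, then the intrinsics apply), "R" (3x3) and "t" (3): a world point X has camera coordinates R X + t. Camera axes: x right, y down, z forward; pixel columns grow to the right and rows downward; lengths in mm; the calibration is good to about 2 mm. A picture is of the moment at which its call begins: read the wrist's pose just before it. camera_info takes no time and is no camera call; for the wrist camera it gives the pose at the moment of the call.
A pose or a line that the arm cannot do raises robot.IKError and nothing moves.
- robot.job_done(): hands the job in, once; it reports no verdict.
Trained networks look in the newest picture that a camera, given by its name, has taken for a name from the list of things; names that differ only in an ending like _2 or _b are one class to them, and where a whole thing is asked for, a point or a joint stands for the part that bears it (a point fixed in the world has none). Each returns a list of dicts, best first, with "confidence" (0 to 1); they miss things now and then, are a little off and sometimes report something else, mostly with a low value. They report only what shows in the picture. A call takes as long as a camera call.
- viewer.silhouettes(name, camera): "mask" (400x640 bool, what is visible of it).
- viewer.pinpoint(name, camera): "at" ([x, y, z] in mm, in the coordinates of the camera as it stood for that picture, good to about 4 mm: a listed point, or the origin of a listed thing).
The state is a dict: "t": time; "joints": joint angles; "joint_velocities": joint speeds; "joint_torque": joint torques, N m; "tcp_pos": TCP position; "tcp_rot": TCP orientation; "contact_force": force on the tool from outside, world axes, zero at the start; "wrist_torque": the same for the moment, N m; "grip_width": opening from 0.0 (shut) to 1.0 (fully open).
Only numpy, scipy, OpenCV 4.12 (cv2) and the standard library are available. Lean on these libraries where they do the work, as an engineer would, in place of code of your own. Each camera call takes 0.05 s, during which the arm holds its last target.

## Working session

There is one attempt and no reset: what is moved stays moved. The work goes in short steps, each a Python script; the robot and the scene stay as the last script left them, time stands still between calls to the robot, and variables do not carry over. Pictures are saved under pics/ and viewed, and the job is handed in when it is done.

```bash
ls -la; mkdir -p pics; python3 - <<'E'
from cell import robot, grip, kin, viewer
import cv2, numpy as np
for n in ["scene","top","wrist"]:
    im=viewer.read_camera(n); cv2.imwrite(f"pics/a_{n}.png",im[:,:,::-1])
    i=viewer.camera_info(n); print(n,i)
    R=np.array(i["R"]);t=np.array(i["t"])
    for th in ["sign","tab","pins","foot","stand","tester","wax_tin","jar","cards","hooks","ledge"]:
        try:
            r=viewer.pinpoint(th,n)
            print(th,[(np.round(R.T@(np.array(d["at"])-t),1).tolist(),round(d["confidence"],2)) for d in r[:2]])
        except Exception as e: print(th,"ERR",e)
o=robot.observe(); print(o)
E
```

```text
total 12
drwxr-xr-x  3 agent agent 4096 Dec  7 16:03 .
drwxr-xr-x 23 root  root  4096 Dec  7 16:03 ..
drwxr-xr-x  2 agent agent 4096 Dec  7 16:03 pics
scene {'camera_matrix': array([[430.021914  ,   0.        , 321.80474671],
       [  0.        , 430.021914  , 199.3983413 ],
       [  0.        ,   0.        ,   1.        ]]), 'k1': -0.07904620789906773, 'R': array([[-0.75507244, -0.65556835,  0.0097851 ],
       [-0.45092067,  0.50841274, -0.73361232],
       [ 0.47595815, -0.55834275, -0.67949777]]), 't': array([236.8116235 , 480.16275464, 738.59896163])}
sign [([595.5, -60.7, 10.9], 0.79)]
tab [([596.1, -64.4, 148.0], 0.78)]
pins [([611.2, -66.4, 87.4], 0.6)]
foot [([591.8, -64.5, 0.1], 0.82)]
stand [([465.7, -315.8, 1.8], 0.88)]
tester [([458.6, -66.6, -0.9], 0.65), ([597.0, -62.1, 146.4], 0.51)]
wax_tin [([417.6, -522.3, -0.1], 0.64)]
jar [([706.3, -57.1, -4.3], 0.96)]
cards [([560.5, -534.2, -0.1], 0.68)]
hooks [([445.1, -307.9, 117.5], 0.71)]
ledge [([451.6, -277.8, 126.9], 0.86)]
top {'camera_matrix': array([[482.08180248,   0.        , 323.78669398],
       [  0.        , 4
[... 1440 characters left out ...]
]
ledge []
{'t': 1.8, 'joints': array([ 1.09800056,  0.46749652, -0.01158767,  1.60270295,  0.00597624,
        1.0713671 , -0.05631837]), 'joint_velocities': array([ 0.000969  ,  0.00012075,  0.00099246, -0.00076987,  0.00044275,
        0.00110868, -0.00133035]), 'joint_torque': array([-5.60200624e-04, -5.20408559e+01, -1.28900059e-02, -2.44048494e+01,
       -5.66525396e-02,  1.13394464e-02,  2.87919329e-05]), 'tcp_pos': array([ 270.81261075, -590.91826314,  182.69338113]), 'tcp_rot': array([ 1.98392198,  0.43284642, -1.98393703]), 'contact_force': array([ 0.6899305 , -0.25559386,  0.47012543]), 'wrist_torque': array([0.06709933, 0.04277875, 0.02704791]), 'grip_width': 0.9961114133294814}
```

View pictures.

View pics/a_scene.png

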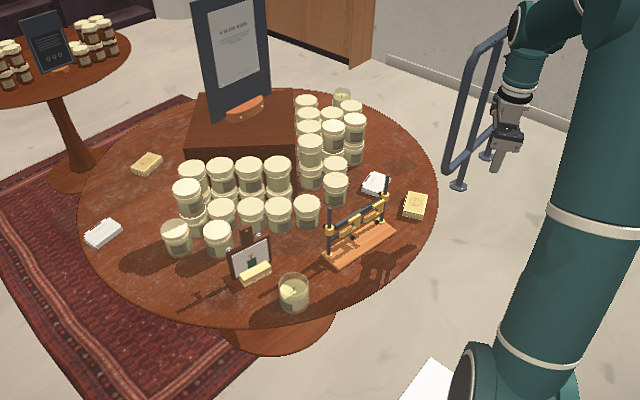

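View pics/a_top.png

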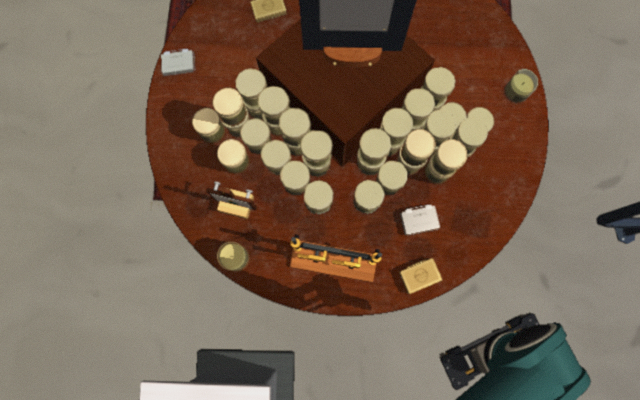

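```bash
python3 - <<'E'
import cv2,numpy as np
from scipy.spatial.transform import Rotation as R
print(R.from_rotvec([1.98392198,  0.43284642, -1.98393703]).as_matrix().round(3))
t=cv2.imread("pics/a_top.png"); s=cv2.imread("pics/a_scene.png")
cv2.imwrite("pics/b1.png",cv2.resize(t[150:290,190:400],None,fx=3.8,fy=3.8,interpolation=cv2.INTER_CUBIC))
cv2.imwrite("pics/b2.png",cv2.resize(s[170:320,215:405],None,fx=4,fy=4,interpolation=cv2.INTER_CUBIC))
E
```

```text
[[ 0.     0.417 -0.909]
 [-0.    -0.909 -0.417]
 [-1.     0.     0.   ]]
```

View pics/b1.png

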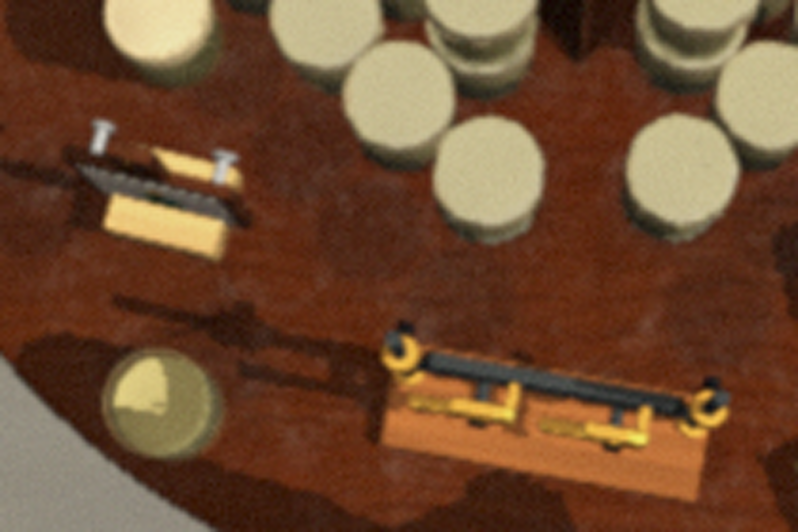

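View pics/b2.png

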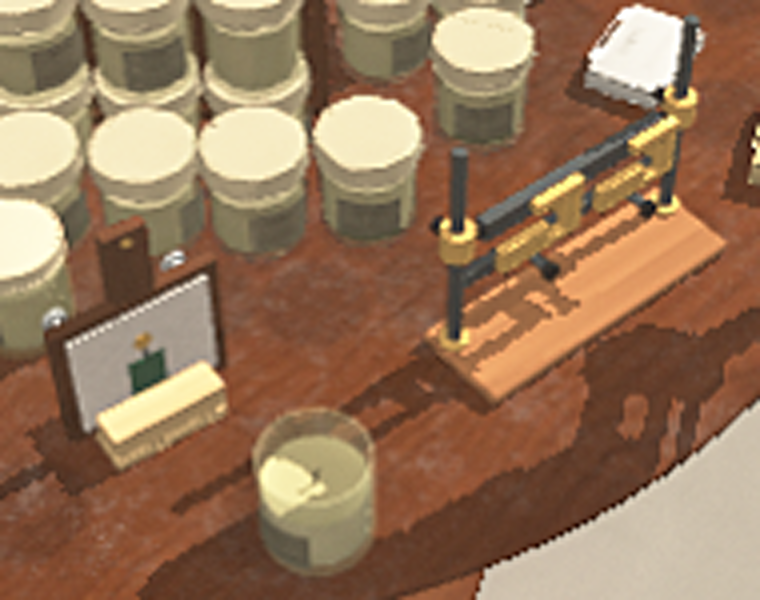

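```bash
cat > h.py <<'E'
from cell import robot, grip, kin, viewer
import cv2, numpy as np
from scipy.spatial.transform import Rotation as Rn
def down(yaw):  # tool x down, tool y along horizontal yaw (rad)
    c,s=np.cos(yaw),np.sin(yaw)
    return Rn.from_matrix(np.array([[0,c,s],[0,s,-c],[-1,0,0]])).as_rotvec()
def proj(info,X):
    X=np.atleast_2d(X); R=np.array(info["R"]);t=np.array(info["t"]);K=np.array(info["camera_matrix"])
    p=X@R.T+t; s=p[:,:2]/p[:,2:]; r2=(s**2).sum(1,keepdims=True); s=s*(1+info["k1"]*r2)
    return s*[K[0,0],K[1,1]]+K[:2,2]
def pose(x,y,yaw,P,z=0):
    P=np.atleast_2d(np.asarray(P,float)); c,s=np.cos(yaw),np.sin(yaw)
    return np.c_[x+c*P[:,0]-s*P[:,1], y+s*P[:,0]+c*P[:,1], P[:,2]+z]
E
python3 - <<'E'
from h import *
import pickle
d={}
def snap(k):
    i=viewer.camera_info("wrist"); im=viewer.read_camera("wrist"); cv2.imwrite(f"pics/{k}.png",im[:,:,::-1])
    d[k]=i; R=np.array(i["R"]);t=np.array(i["t"])
    for th in (["stand","hooks","ledge","pocket"] if k=="w_stand" else ["sign","tab","pins","foot"]):
        r=viewer.pinpoint(th,"wrist"); print(th,[(np.round(R.T@(np.array(q["at"])-t),1).tolist(),round(q["confidence"],2)) for q in r[:2]])
print(robot.observe()["t"])
robot.movep([455,-325,330],down(-0.18)); o=robot.observe();print(o["t"],o["tcp_pos"],o["joints"],o["contact_force"])
snap("w_stand")
robot.movep([594,-62,300],down(-0.2)); o=robot.observe();print(o["t"],o["tcp_pos"],o["joints"],o["contact_force"])
snap("w_sign")
for k in ("scene","top"): d[k]=viewer.camera_info(k)
pickle.dump(d,open("info.pkl","wb"))
E
```

```text
1.8
3.1333 [ 453.74745003 -326.66934429  329.07311587] [ 0.82592876  0.22169137 -0.31398857  1.62301302  0.07092592  1.30951259
  0.31720706] [ 0.44958348 -0.18733172 -0.39703429]
stand [([462.6, -311.5, 3.3], 0.89)]
hooks [([448.0, -306.1, 114.1], 0.95)]
ledge [([451.1, -273.3, 121.9], 0.83)]
pocket [([456.5, -267.6, 114.8], 0.56)]
4.5333 [593.85587919 -63.99026978 299.99532677] [ 0.42380193  0.33186146 -0.48243066  1.56951695  0.15958269  1.27953097
 -0.28449526] [-0.88765735 -0.9210409   0.44760333]
sign [([593.4, -61.0, 13.4], 0.9)]
tab [([597.7, -58.2, 0.5], 0.68), ([594.6, -59.2, 145.8], 0.56)]
pins [([612.5, -67.3, 89.9], 0.57), ([601.8, -57.2, -2.9], 0.27)]
foot [([599.8, -59.9, -0.3], 0.93)]
```

View pics/w_stand.png

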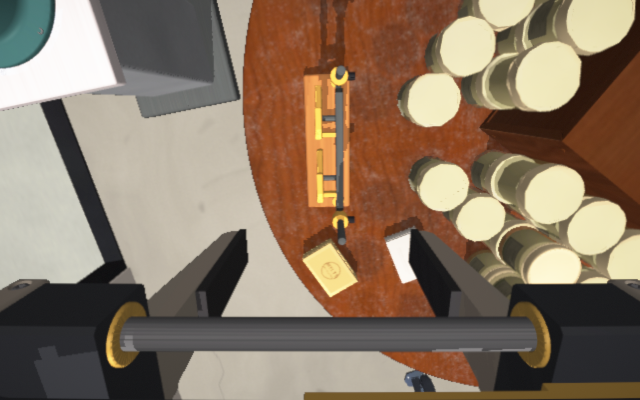

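View pics/w_sign.png

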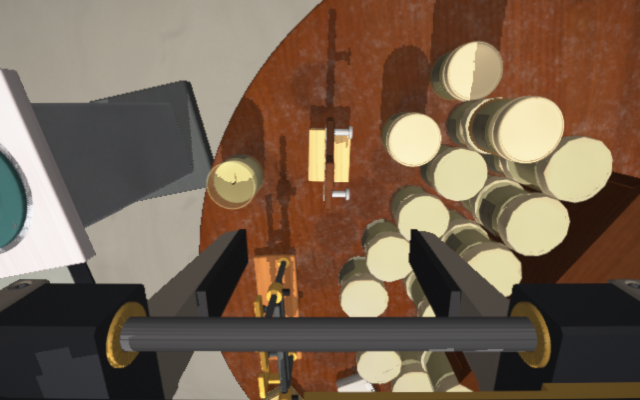

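```bash
python3 - <<'E'
import cv2
t=cv2.imread("pics/w_stand.png"); s=cv2.imread("pics/w_sign.png")
a=cv2.resize(t[60:225,290:375],None,fx=3.6,fy=3.6,interpolation=cv2.INTER_CUBIC)
b=cv2.resize(s[110:220,290:370],None,fx=5.4,fy=5.4,interpolation=cv2.INTER_CUBIC)
cv2.imwrite("pics/c1.png",a);cv2.imwrite("pics/c2.png",b);print(a.shape,b.shape)
E
```

```text
(594, 306, 3) (594, 432, 3)
```

View pics/c1.png

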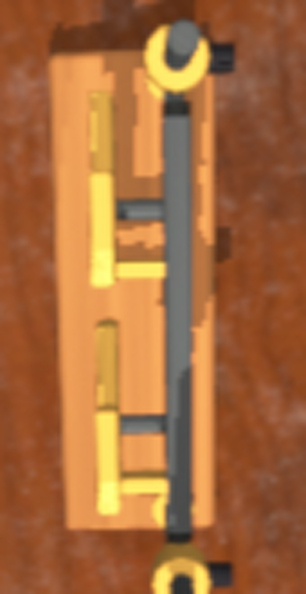

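View pics/c2.png

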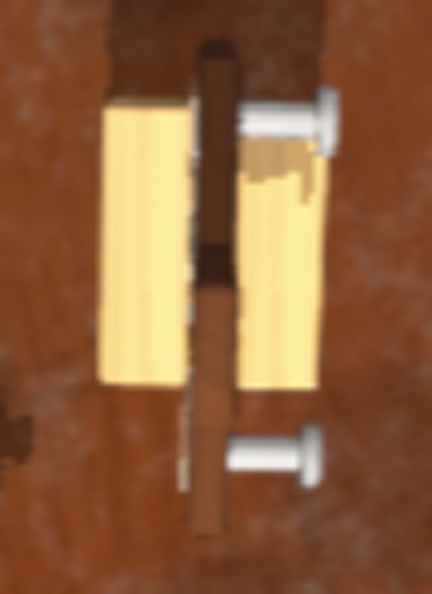

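```bash
cat > fit.py <<'E'
from h import *
import pickle
from scipy.optimize import least_squares
d=pickle.load(open("info.pkl","rb"))
W=lambda p:(p[0]/3.6+290,p[1]/3.6+60)
T=lambda p:(p[0]/3.8+190,p[1]/3.8+150)
S=lambda p:(p[0]/4+215,p[1]/4+170)
G=lambda p:(p[0]/5.4+290,p[1]/5.4+110)
# (cam, px, X, kind) kind: b base, h hook(dz), p post(x unknown)
st=[("w_stand",W((50,53)),(-35,105,12),"b"),("w_stand",W((67,527)),(-35,-105,12),"b"),("w_stand",W((213,527)),(35,-105,12),"b"),
("w_stand",W((101,92)),(-20,84,123),"h"),("w_stand",W((101.5,172)),(-20,58,146),"h"),("w_stand",W((108,320)),(-20,4,123),"h"),("w_stand",W((108,409)),(-20,-22,146),"h"),
("w_stand",W((184,38)),(0,94,178),"p"),("w_stand",W((180,585)),(0,-94,178),"p"),
("top",T((383,443)),(-35,105,6),"b"),("top",T((697,499)),(-35,-105,6),"b"),
("top",T((412,403)),(-20,84,123),"h"),("top",T((452,408)),(-20,58,146),"h"),("top",T((540,428)),(-20,4,123),"h"),("top",T((588,434)),(-20,-22,146),"h"),
("scene",S((428,338)),(35,105,12),"b"),("scene",S((489,399)),(-35,105,6),"b"),("scene",S((725,241)),(-35,-105,10),"b"),
("scene",S((458,151)),(0,94,178),"p"),("scene",S((690,19)),(0,-94,178),"p")]
def res(q,raw=False):
    o=[]
    for c,px,X,k in st:
        X=np.array(X,float)
        if k=="h": X[2]+=q[3]
        if k=="p": X[0]+=q[4]
        o.append(proj(d[c],pose(q[0],q[1],q[2],X))[0]-px)
    return np.array(o) if raw else np.ravel(o)
f=least_squares(res,[464,-316,-.17,0,0],loss="soft_l1")
print("stand",f.x.round(3)); 
for s,e in zip(st,res(f.x,True)): print(s[0],s[2],s[3],e.round(1))
J=np.linalg.inv(f.jac.T@f.jac); print("sd/px",np.sqrt(np.diag(J)).round(4))
gs=[((328,122),(25,40,78)),((312,457),(25,-40,78)),((217,52),(0,55,100)),((207,535),(0,-55,100)),((216,285),(0,15,155))]
fo=[((104,104),(-30,38,30)),((99,384),(-30,-38,30)),((318,389),(30,-38,30)),((327,110),(30,38,30))]
def rs(q): return np.ravel([proj(d["w_sign"],pose(q[0],q[1],q[2],X,10))[0]-G(p) for p,X in gs])
def rf(q): return np.ravel([proj(d["w_sign"],pose(q[0],q[1],q[2],X))[0]-G(p) for p,X in fo])
for n,r in(("sign",rs),("foot",rf)):
    g=least_squares(r,[594,-62,-.2]); print(n,g.x.round(3),g.fun.reshape(-1,2).round(1).tolist())
E
python3 fit.py
```

```text
stand [ 4.60434e+02 -3.12699e+02 -1.77000e-01 -2.88980e+01  1.04720e+01]
w_stand (-35, 105, 12) b [ 2.5 -0.3]
w_stand (-35, -105, 12) b [0.6 1.5]
w_stand (35, -105, 12) b [1.9 1.3]
w_stand (-20, 84, 123) h [-3.7  0.7]
w_stand (-20, 58, 146) h [-4.3 -0.1]
w_stand (-20, 4, 123) h [-4.7  0.3]
w_stand (-20, -22, 146) h [-5.  -1.9]
w_stand (0, 94, 178) p [-0.3  1. ]
w_stand (0, -94, 178) p [-0.1 19.8]
top (-35, 105, 6) b [-1.  -3.1]
top (-35, -105, 6) b [-0.3 -1.6]
top (-20, 84, 123) h [-1.1 -0. ]
top (-20, 58, 146) h [-0.9 -0. ]
top (-20, 4, 123) h [-0.7  0.1]
top (-20, -22, 146) h [-1.9 -0.1]
scene (35, 105, 12) b [-3.9 -4. ]
scene (-35, 105, 6) b [-1.5 -0.7]
scene (-35, -105, 10) b [-0.9 -0.9]
scene (0, 94, 178) p [-0.6 -0.9]
scene (0, -94, 178) p [ 0.  -0.5]
sd/px [9.8990e-01 6.3050e-01 6.6000e-03 8.5229e+00 1.2641e+00]
sign [ 5.97608e+02 -6.12800e+01 -2.26000e-01] [[-0.5, -0.2], [-0.2, -0.7], [0.5, 0.8], [0.0, 0.5], [0.2, -0.4]]
foot [ 5.97766e+02 -6.11560e+01 -2.26000e-01] [[-0.4, -0.1], [0.1, 0.1], [-0.1, 0.1], [0.4, -0.1]]
```

```bash
sed -i 's/("w_stand",W((180,585)),(0,-94,178),"p")/("w_stand",(342,241),(0,-94,178),"p")/' fit.py; python3 fit.py; python3 - <<'E'
import cv2
t=cv2.imread("pics/w_stand.png")
cv2.imwrite("pics/c3.png",cv2.resize(t[195:255,300:390],None,fx=6,fy=6,interpolation=cv2.INTER_CUBIC))
E
```

```text
stand [ 4.60461e+02 -3.12665e+02 -1.71000e-01 -2.85830e+01  1.13710e+01]
w_stand (-35, 105, 12) b [ 2.  -0.2]
w_stand (-35, -105, 12) b [1.1 1.6]
w_stand (35, -105, 12) b [2.4 1.1]
w_stand (-20, 84, 123) h [-4.1  0.8]
w_stand (-20, 58, 146) h [-4.6 -0.1]
w_stand (-20, 4, 123) h [-4.7  0.4]
w_stand (-20, -22, 146) h [-4.9 -1.8]
w_stand (0, 94, 178) p [-0.   0.9]
w_stand (0, -94, 178) p [-0.8  1.2]
top (-35, 105, 6) b [-0.9 -2.8]
top (-35, -105, 6) b [-0.2 -1.8]
top (-20, 84, 123) h [-1.1  0.2]
top (-20, 58, 146) h [-0.9  0.1]
top (-20, 4, 123) h [-0.7  0.1]
top (-20, -22, 146) h [-1.8 -0.2]
scene (35, 105, 12) b [-3.8 -3.8]
scene (-35, 105, 6) b [-1.3 -0.5]
scene (-35, -105, 10) b [-1.1 -1.1]
scene (0, 94, 178) p [-0.7 -0.9]
scene (0, -94, 178) p [-0.5 -0.8]
sd/px [1.0629e+00 6.0910e-01 7.6000e-03 8.7000e+00 1.3721e+00]
sign [ 5.97608e+02 -6.12800e+01 -2.26000e-01] [[-0.5, -0.2], [-0.2, -0.7], [0.5, 0.8], [0.0, 0.5], [0.2, -0.4]]
foot [ 5.97766e+02 -6.11560e+01 -2.26000e-01] [[-0.4, -0.1], [0.1, 0.1], [-0.1, 0.1], [0.4, -0.1]]
```

View pics/c3.png

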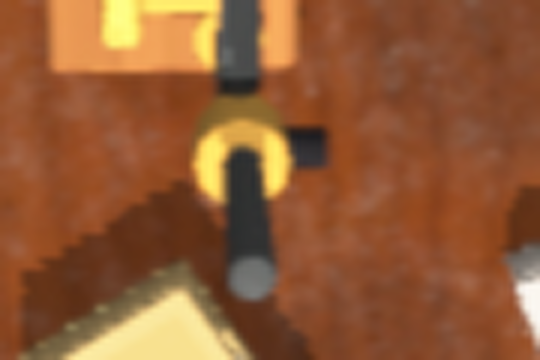

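```bash
cat >> h.py <<'E'
def ray(info,px,z):
    R=np.array(info["R"]);t=np.array(info["t"]);K=np.array(info["camera_matrix"])
    u=(np.array(px,float)-K[:2,2])/[K[0,0],K[1,1]]; s=u.copy()
    for _ in range(8): s=u/(1+info["k1"]*(s@s))
    c=-R.T@t; v=R.T@np.r_[s,1]; return c+v*(z-c[2])/v[2]
E
python3 - <<'E' 
from h import *
import pickle,re
src=open("fit.py").read().split("def res")[0]; exec(src)
for c in d: print(c,(-np.array(d[c]["R"]).T@d[c]["t"]).round(1))
for c,px,X,k in st:
    P=ray(d[c],px,X[2]); q=pose(0,0,.175,P-[460,-314,0])[0]
    print(c,X,k,P.round(1),"local",q[:2].round(1),"diff",(q-X)[:2].round(1))
E
```

```text
w_stand [ 468.9 -250.5  531.1]
w_sign [610.2  12.2 501.9]
scene [ 43.8 323.5 851.8]
top [ 356.3 -291.6 1207. ]
w_stand (-35, 105, 12) b [ 440.8 -202.9   12. ] local [-38.2 106. ] diff [-3.2  1. ]
w_stand (-35, -105, 12) b [ 406.9 -407.2   12. ] local [ -36. -101.] diff [-1.  4.]
w_stand (35, -105, 12) b [ 473.6 -419.5   12. ] local [  31.7 -101.5] diff [-3.3  3.5]
w_stand (-20, 84, 123) h [ 460.9 -228.1  123. ] local [-14.   84.8] diff [6.  0.8]
w_stand (-20, 58, 146) h [ 457. -253.  146.] local [-13.6  59.5] diff [6.4 1.5]
w_stand (-20, 4, 123) h [ 449.1 -302.3  123. ] local [-12.8   9.6] diff [7.2 5.6]
w_stand (-20, -22, 146) h [ 444.6 -328.6  146. ] local [-12.6 -17.1] diff [7.4 4.9]
w_stand (0, 94, 178) p [ 487.8 -221.1  178. ] local [11.2 96.3] diff [11.2  2.3]
w_stand (0, -94, 178) p [ 456.9 -405.9  178. ] local [ 12.9 -91. ] diff [12.9  3. ]
top (-35, 105, 6) b [ 437.  -205.8    6. ] local [-41.5 102.5] diff [-6.5 -2.5]
top (-35, -105, 6) b [ 403.6 -410.7    6. ] local [ -38.7 -105.1] diff [-3.7 -0.1]
top (-20, 84, 123) h [ 453.  -230.7  123. ] local [-21.4  80.8] diff [-1.4 -3.2]
top (-20, 58, 146) h [ 448.4 -255.2  146. ] local [-21.6  55.9] diff [-1.6 -2.1]
top (-20, 4, 123) h [ 439.4 -306.5  123. ] local [-21.6   3.8] diff [-1.6 -0.2]
top (-20, -22, 146) h [ 434.6 -334.   146. ] local [-21.6 -24.1] diff [-1.6 -2.1]
scene (35, 105, 12) b [ 497.3 -212.1   12. ] local [ 19.  106.8] diff [-16.    1.8]
scene (-35, 105, 6) b [ 440.4 -204.     6. ] local [-38.5 104.9] diff [-3.5 -0.1]
scene (-35, -105, 10) b [ 403.8 -408.8   10. ] local [ -38.8 -103.2] diff [-3.8  1.8]
scene (0, 94, 178) p [ 484.5 -220.7  178. ] local [ 7.9 96.1] diff [7.9 2.1]
scene (0, -94, 178) p [ 453.1 -405.5  178. ] local [  9.1 -91.3] diff [9.1 2.7]
```

```bash
python3 - <<'E' 
from h import *
import pickle
d=pickle.load(open("info.pkl","rb"))
o=robot.observe(); print(o["t"],o["tcp_pos"],o["contact_force"],np.abs(o["joint_velocities"]).max())
d["w_sign2"]=viewer.camera_info("wrist"); im=viewer.read_camera("wrist"); cv2.imwrite("pics/w_sign2.png",im[:,:,::-1])
print(-np.array(d["w_sign2"]["R"]).T@d["w_sign2"]["t"])
pickle.dump(d,open("info.pkl","wb"))
cv2.imwrite("pics/c4.png",cv2.resize(im[110:220,290:370,::-1],None,fx=5.4,fy=5.4,interpolation=cv2.INTER_CUBIC))
T=lambda p:(p[0]/3.8+190,p[1]/3.8+150)
S=lambda p:(p[0]/4+215,p[1]/4+170)
for n,c,p,z in [("head+","top",T((103,126)),88),("head-","top",T((225,157)),88),("pan+","top",T((82,168)),110),("pan-","top",T((240,222)),110),
 ("head+","scene",S((55,320)),88),("head-","scene",S((175,260)),88)]:
    print(n,c,ray(d[c],p,z).round(1))
for y in (40,-40): print(pose(597.6,-61.3,-.226,(25,y,78)).round(1))
E
```

```text
4.7833 [593.88592501 -63.41621983 300.16744795] [-0.00881116 -0.20100453 -0.57939476] 0.006742168985247125
[610.12659439  12.62174228 502.12320224]
head+ top [627.4 -28.7  88. ]
head- top [ 608.4 -107.3   88. ]
pan+ top [595.3 -22.3 110. ]
pan- top [ 562.8 -122.   110. ]
head+ scene [627.1 -30.   88. ]
head- scene [ 609.6 -108.7   88. ]
[[630.9 -27.9  78. ]]
[[ 613.  -105.9   78. ]]
```

View pics/c4.png

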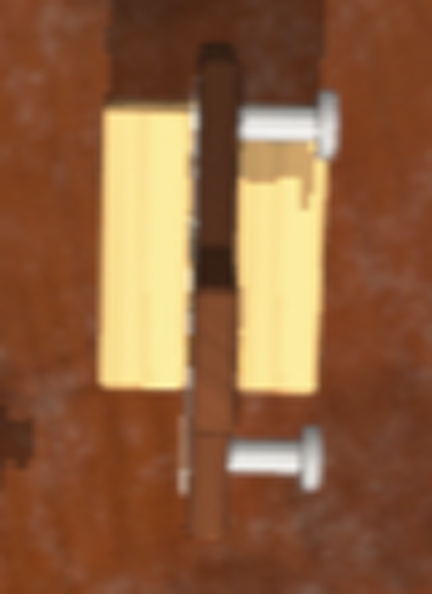

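```bash
python3 - <<'E'
import cv2
s=cv2.imread("pics/a_scene.png"); t=cv2.imread("pics/a_top.png")
cv2.imwrite("pics/e1.png",cv2.resize(s[190:260,320:400],None,fx=8,fy=8,interpolation=cv2.INTER_CUBIC))
cv2.imwrite("pics/e2.png",cv2.resize(t[230:285,285:385],None,fx=8,fy=8,interpolation=cv2.INTER_CUBIC))
E
```

```text
(no output)
```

View pics/e1.png

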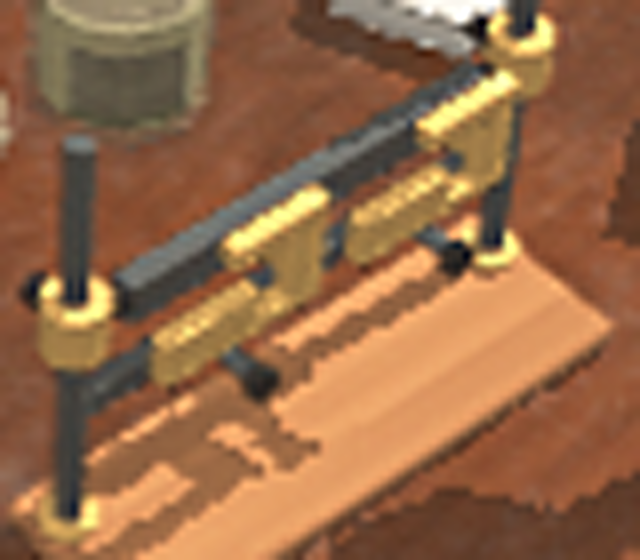

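View pics/e2.png

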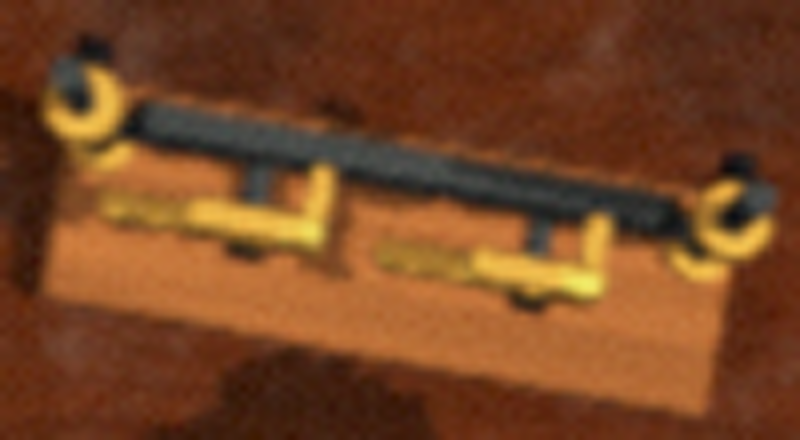

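```bash
cat > tri.py <<'E'
from h import *
import pickle
d=pickle.load(open("info.pkl","rb"))
from scipy.optimize import least_squares
def tri(obs):
    f=least_squares(lambda X:np.ravel([proj(d[c],X)[0]-p for c,p in obs]),[445,-310,130]); return f.x,np.abs(f.fun).max()
E1=lambda p:(320+p[0]/8,190+p[1]/8)
E2=lambda p:(285+p[0]/8,230+p[1]/8)
W=lambda p:(p[0]/3.6+290,p[1]/3.6+60)
for n,a,b,w in [("A ledge+ y84 z123",(156,346),(103,205),(101,92)),("B ledge- y4 z123",(352,222),(380,252),(108,320)),("C jaw+ y58 z146",(230,240),(190,213),(101.5,172)),("D jaw- y-22 z146",(424,125),(475,262),(108,409)),
  ("post+ 94,178",(80,142),(68,75),(184,38)),("post- -94,178",(524,0),(762,197),((342-290)*3.6,(241-60)*3.6))]:
    X,e=tri([("scene",E1(a)),("top",E2(b))]); Y,e2=tri([("scene",E1(a)),("top",E2(b)),("w_stand",W(w))]); print(n,X.round(1),round(e,1),"3cam",Y.round(1),round(e2,1))
    
E
python3 tri.py
```

```text
A ledge+ y84 z123 [ 456.3 -228.   107.2] 0.5 3cam [ 459.3 -227.6  105. ] 1.6
B ledge- y4 z123 [ 444.  -307.2  107.4] 0.4 3cam [ 446.8 -305.8  105. ] 1.5
C jaw+ y58 z146 [ 451.6 -254.   135.1] 0.3 3cam [ 455.1 -253.7  132.2] 1.7
D jaw- y-22 z146 [ 439.2 -333.4  132.7] 0.3 3cam [ 442.2 -332.9  129.3] 1.4
post+ 94,178 [ 484.  -222.2  177.3] 0.1 3cam [ 486.9 -221.4  176.1] 1.4
post- -94,178 [ 458.8 -415.5  117.8] 0.2 3cam [ 456.4 -422.9  125.6] 4.3
```

```bash
python3 - <<'E'
from h import *
def st(l):
    o=robot.observe(); print(l,round(o["t"],2),o["tcp_pos"].round(2),"F",o["contact_force"].round(2),"M",o["wrist_torque"].round(2),"w",round(o["grip_width"]*92,2)); return o
yw=-0.227
g=np.array([595.5,-62.2])
robot.movep([*g,215],down(yw)); grip(0.4,5); robot.hold(.2); st("hover")
robot.servo_line([*g,129],feed=110); robot.hold(.2); st("down")
viewer_i=viewer.camera_info("wrist"); im=viewer.read_camera("wrist"); cv2.imwrite("pics/g1.png",im[:,:,::-1])
for w in (.22,.17,.14): 
    grip(w,5); st(w)
E
```

```text
hover 6.38 [595.52 -62.22 214.99] F [ 0.75 -0.57  0.37] M [-0.05 -0.06  0.01] w 36.76
down 7.52 [596.   -62.22 129.78] F [ 0.42  0.59 -0.52] M [0.03 0.   0.03] w 36.32
0.22 8.0 [595.51 -62.23 129.  ] F [-0.68  0.75 -0.2 ] M [ 0.   -0.04  0.02] w 20.0
0.17 8.28 [595.49 -62.19 128.97] F [0.33 0.03 0.49] M [-0.04 -0.08 -0.06] w 15.56
0.14 8.53 [595.48 -62.21 128.99] F [ 0.35 -0.08  0.67] M [-0.01 -0.08 -0.02] w 12.86
```

View pics/g1.png

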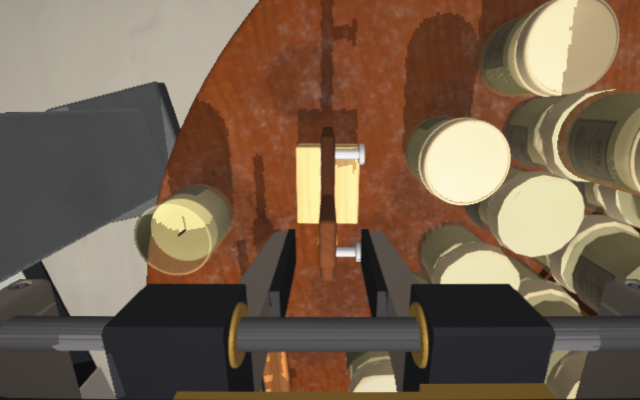

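```bash
cat >> h.py <<'E'
def st(l):
    o=robot.observe(); print(l,round(o["t"],2),o["tcp_pos"].round(2),"F",o["contact_force"].round(2),"M",o["wrist_torque"].round(2),"w",round(o["grip_width"]*92,2)); return o
E
python3 - <<'E'
from h import *
grip(0,6); robot.hold(.2); st("g6"); grip(0,30); robot.hold(.2); st("g30")
E
```

```text
g6 8.95 [595.5  -62.2  128.99] F [0.68 0.08 1.05] M [-0.03 -0.05  0.02] w 9.97
g30 9.37 [595.5  -62.2  129.02] F [-0.04 -0.13  0.46] M [-0.03 -0.06 -0.07] w 9.43
```

```bash
python3 - <<'E'
from h import *
robot.servo_line([595.5,-62.2,160],feed=80); st("lift")
robot.servo_line([595.5,-62.2,315],feed=250); st("up")
robot.movep([434.8,-275.4,315],down(-.165)); st("over")
robot.servo_line([434.8,-275.4,205],feed=150);robot.hold(.3); st("low")
for c in("scene","top","wrist"):
    im=viewer.read_camera(c); cv2.imwrite(f"pics/h_{c}.png",im[:,:,::-1])
    if c=="scene": cv2.imwrite("pics/h1.png",cv2.resize(im[160:270,310:410,::-1],None,fx=5,fy=5,interpolation=cv2.INTER_CUBIC))
    if c=="top": cv2.imwrite("pics/h2.png",cv2.resize(im[210:290,270:400,::-1],None,fx=6,fy=6,interpolation=cv2.INTER_CUBIC))
E
```

```text
lift 9.91 [595.5  -62.34 160.42] F [-0.96 -0.21 -2.78] M [-0.09 -0.02  0.01] w 9.48
up 10.68 [594.4  -62.37 313.1 ] F [-0.74  0.92 -3.4 ] M [-0.09  0.02  0.01] w 9.02
over 11.72 [ 435.66 -274.04  314.52] F [ 0.34 -0.27 -2.55] M [-0.   -0.12  0.01] w 9.53
low 12.9 [ 435.07 -275.62  205.59] F [ 0.82  0.46 -2.51] M [-0.04 -0.06 -0.04] w 9.16
```

View pics/h1.png

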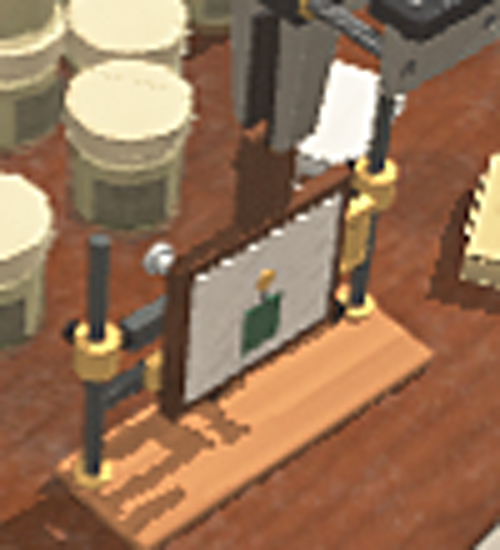

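View pics/h2.png

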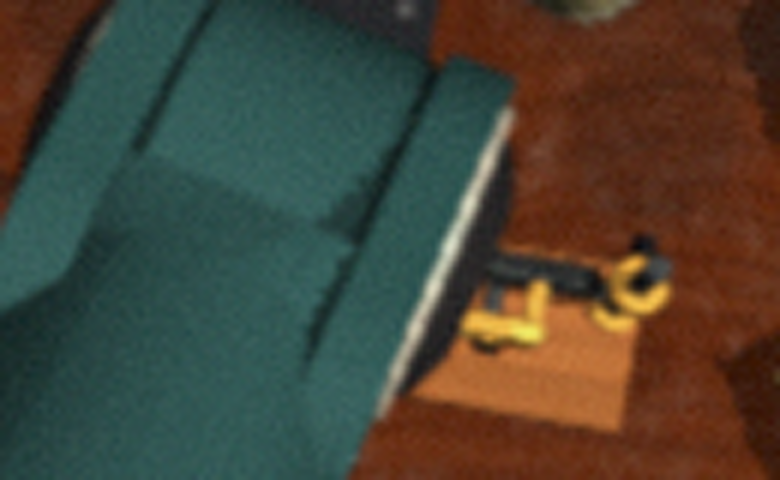

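View pics/h_wrist.png

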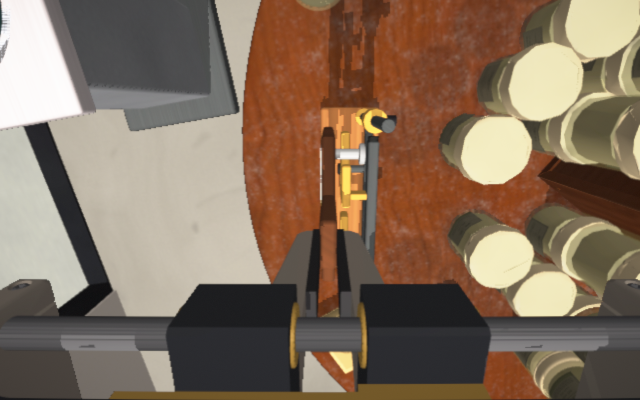

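```bash
python3 - <<'E'
import cv2
im=cv2.imread("pics/h_wrist.png")
cv2.imwrite("pics/h3.png",cv2.resize(im[100:250,305:405],None,fx=4,fy=4,interpolation=cv2.INTER_CUBIC)) if 0 else cv2.imwrite("pics/h3.png",cv2.resize(im[100:220,305:405],None,fx=5,fy=5,interpolation=cv2.INTER_CUBIC))
E
```

```text
(no output)
```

View pics/h3.png

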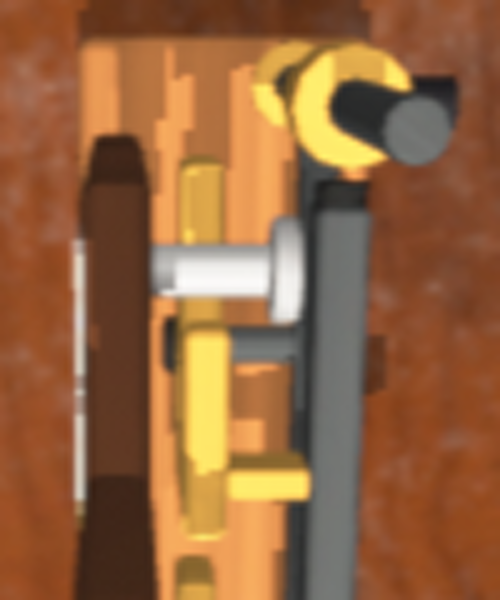

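```bash
python3 - <<'E'
from h import *
i=viewer.camera_info("wrist"); o=robot.observe(); tcp=o["tcp_pos"]; print(tcp,o["t"])
def L(px,z):
    P=ray(i,(305+px[0]/5,100+px[1]/5),z); q=pose(0,0,.165,P-[tcp[0],tcp[1],0])[0]; return q[:2].round(1)
zp=tcp[2]-40
for dz in (-14,-11,-8): print(dz,"ledge",L((201,170),123+dz),"y ledge end exp; jaw",L((207,327),146+dz), L((207,450),146+dz), "back end", L((205,535),123+dz))
print("pin base (5,40)",L((152,270),zp),"head in (23,40)",L((272,270),zp),"head out(27)",L((300,270),zp-0), "pin centre y", L((215,272),zp))
print("panel+y end back",L((150,185),zp+22), "front",L((90,185),zp+22))
E
```

```text
[ 434.87275326 -275.49516309  205.24924937] 13.05
-14 ledge [16.7 51.2] y ledge end exp; jaw [16.9 26.7] [17.2  5. ] back end [ 18.5 -18. ]
-11 ledge [16.5 51.4] y ledge end exp; jaw [16.7 27.3] [17.1  5.8] back end [ 18.3 -17. ]
-8 ledge [16.4 51.7] y ledge end exp; jaw [16.5 27.8] [16.9  6.5] back end [ 18.2 -16.1]
pin base (5,40) [ 6.6 41.5] head in (23,40) [24.5 41.5] head out(27) [28.6 41.5] pin centre y [16.  41.2]
panel+y end back [ 5.7 56.1] front [-2.3 56.1]
```

```bash
cat >> h.py <<'E'
def fz(n=4,dt=.03):
    F=[]
    for _ in range(n): robot.hold(dt); F.append(robot.observe()["contact_force"])
    return np.mean(F,0)
E
python3 - <<'E'
from h import *
xy=[434.8,-275.4]
robot.servo_line([*xy,183],feed=80); f0=fz(8); print("free",f0.round(2))
z=183
while z>150:
    z-=1.5; robot.servo_line([*xy,z],feed=30); f=fz(3,.02)
    if f[2]-f0[2]>1.0:
        g=fz(4); print("maybe",z,f.round(2),g.round(2))
        if g[2]-f0[2]>1.0: break
o=st("contact"); print((fz(6)-f0).round(2))
E
```

```text
free [ 0.17 -0.17 -2.63]
maybe 153.0 [-1.26  0.23  1.08] [-0.91  0.64  1.09]
contact 19.88 [ 434.89 -275.5   153.18] F [-0.63  0.02 -0.16] M [0.02 0.1  0.02] w 9.37
[-1.1   0.14  3.6 ]
```

```bash
python3 - <<'E'
from h import *
im=viewer.read_camera("wrist"); cv2.imwrite("pics/k_wrist.png",im[:,:,::-1])
im2=viewer.read_camera("scene")
a=cv2.resize(im[100:220,305:405,::-1],None,fx=4,fy=4,interpolation=cv2.INTER_CUBIC);b=cv2.resize(im2[190:290,310:410,::-1],(400,480),interpolation=cv2.INTER_CUBIC)
cv2.imwrite("pics/k.png",np.hstack([a,b])[:480])
E
```

```text
(no output)
```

View pics/k.png

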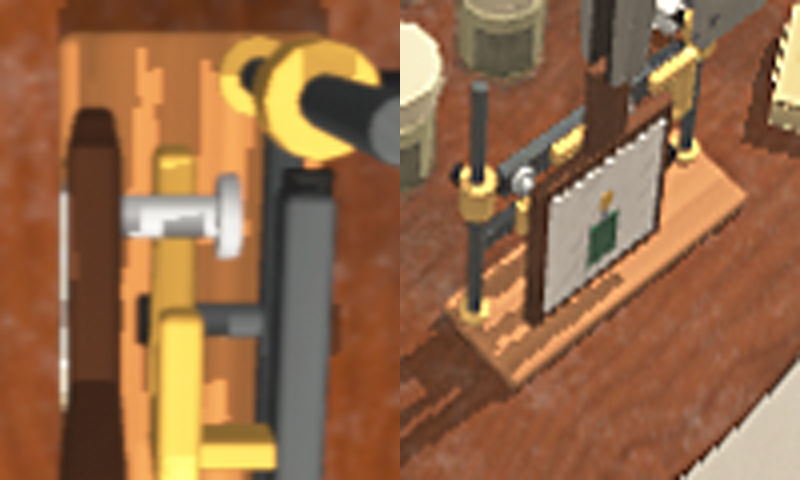

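```bash
python3 - <<'E'
from h import *
ey=np.array([0.1643,0.9864]); p0=np.array([434.8,-275.4]); f0=np.array([.17,-.17,-2.63]); z=153.7
s=0; robot.servo_line([*p0,z],feed=20); b=fz(4)-f0; print("start",b.round(2))
while s<40:
    s+=6 if s<24 else 1.5
    robot.servo_line([*(p0-ey*s),z],feed=40); f=fz(3,.02)-f0; fy=f[:2]@ey
    print(s,"fy",round(fy,2),"fz",round(f[2],2))
    if fy>3 or f[2]>7 or f[2]<-1.5: break
st("end"); f=fz(6)-f0; print(f.round(2),(f[:2]@ey).round(2))
E
```

```text
start [-0.77  0.15  2.71]
6 fy 1.19 fz 2.38
12 fy 0.87 fz 2.48
18 fy 0.13 fz 2.4
24 fy 0.82 fz 2.86
25.5 fy 0.91 fz 2.83
27.0 fy 2.05 fz 2.47
28.5 fy -0.16 fz 0.55
30.0 fy 0.38 fz -0.21
31.5 fy 0.22 fz -0.71
33.0 fy 0.23 fz -0.04
34.5 fy 0.18 fz -0.16
36.0 fy 0.87 fz 0.22
37.5 fy 2.22 fz 0.12
39.0 fy 2.85 fz -0.65
40.5 fy 4.0 fz -0.76
end 25.26 [ 428.21 -314.93  153.59] F [ 0.6   4.42 -3.52] M [ 1.08 -0.28  0.01] w 9.13
[ 0.7   4.22 -1.12] 4.28
```

```bash
python3 - <<'E'
from h import *
ey=np.array([0.1643,0.9864]); p0=np.array([434.8,-275.4]); f0=np.array([.17,-.17,-2.63])
s=35.2; xy=p0-ey*s
robot.servo_line([*xy,153.7],feed=15); f=fz(4)-f0; print("back",f.round(2),(f[:2]@ey).round(2))
z=153.7
while z>139.5:
    z-=2 if z>146 else .8
    robot.servo_line([*xy,z],feed=25); f=fz(3,.02)-f0; print(round(z,1),"fz",round(f[2],2),"fx",f[0].round(2),"fy",round(f[:2]@ey,2))
    if f[2]>2.2: break
st("end"); f=fz(6)-f0; print(f.round(2))
im=viewer.read_camera("wrist"); im2=viewer.read_camera("scene")
a=cv2.resize(im[100:220,305:405,::-1],None,fx=4,fy=4,interpolation=cv2.INTER_CUBIC);b=cv2.resize(im2[190:290,310:410,::-1],(400,480),interpolation=cv2.INTER_CUBIC)
cv2.imwrite("pics/m.png",np.hstack([a,b]))
E
```

```text
back [0.17 0.95 0.26] 0.97
151.7 fz -0.13 fx -0.41 fy 0.25
149.7 fz -0.58 fx -0.4 fy 0.71
147.7 fz -0.69 fx -0.13 fy 0.27
145.7 fz -0.91 fx -0.21 fy 0.24
144.9 fz 0.08 fx 0.31 fy 0.7
144.1 fz -0.61 fx 0.31 fy 0.18
143.3 fz -0.15 fx -0.24 fy -0.05
142.5 fz 1.2 fx -0.11 fy 0.36
141.7 fz 2.32 fx -0.68 fy 0.46
end 28.79 [ 429.08 -310.18  141.83] F [-0.5   0.33 -0.15] M [0.11 0.01 0.01] w 9.16
[-0.6   0.58  2.93]
```

View pics/m.png

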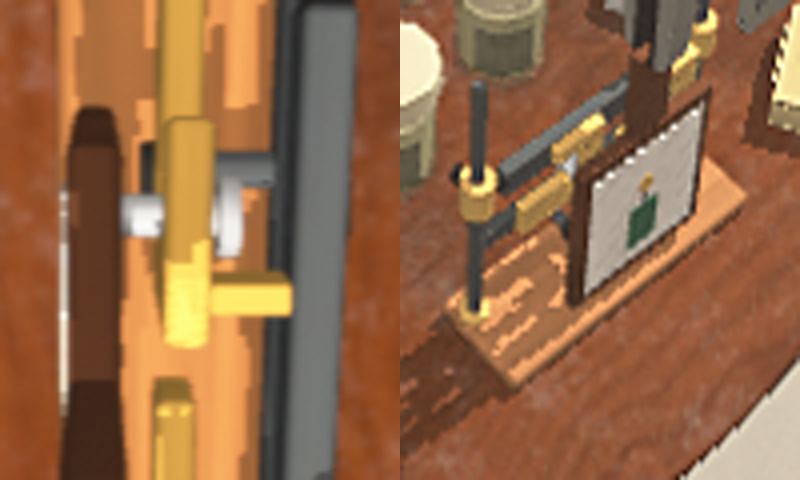

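```bash
python3 - <<'E'
from h import *
ex=np.array([0.9864,-0.1643]); xy=np.array([434.8,-275.4])-np.array([0.1643,0.9864])*35.2
grip(0.15,5); st("o1"); 
grip(0.2); st("o2")
robot.servo_line([*(xy-3*ex),141.9],feed=20); st("sh")
grip(0.28); robot.hold(.15); st("o3")
im=viewer.read_camera("wrist"); im2=viewer.read_camera("scene")
a=cv2.resize(im[100:300,270:400,::-1],(400,600),interpolation=cv2.INTER_CUBIC);b=cv2.resize(im2[190:290,320:400,::-1],(400,500),interpolation=cv2.INTER_CUBIC)
cv2.imwrite("pics/n.png",np.hstack([a,np.vstack([b,np.zeros((100,400,3),np.uint8)])]))
E
```

```text
o1 29.38 [ 429.02 -310.2   141.7 ] F [-0.38  0.73 -0.37] M [-0.    0.1   0.04] w 13.78
o2 29.66 [ 429.06 -310.18  141.73] F [-0.22  0.17  0.09] M [-0.   -0.04 -0.02] w 18.62
sh 29.96 [ 425.9  -309.65  141.94] F [-0.56 -0.28 -0.58] M [ 0.02 -0.02 -0.03] w 18.39
o3 30.43 [ 426.17 -309.63  141.95] F [-1.1   0.35  0.95] M [ 0.01 -0.1   0.  ] w 25.82
```

View pics/n.png

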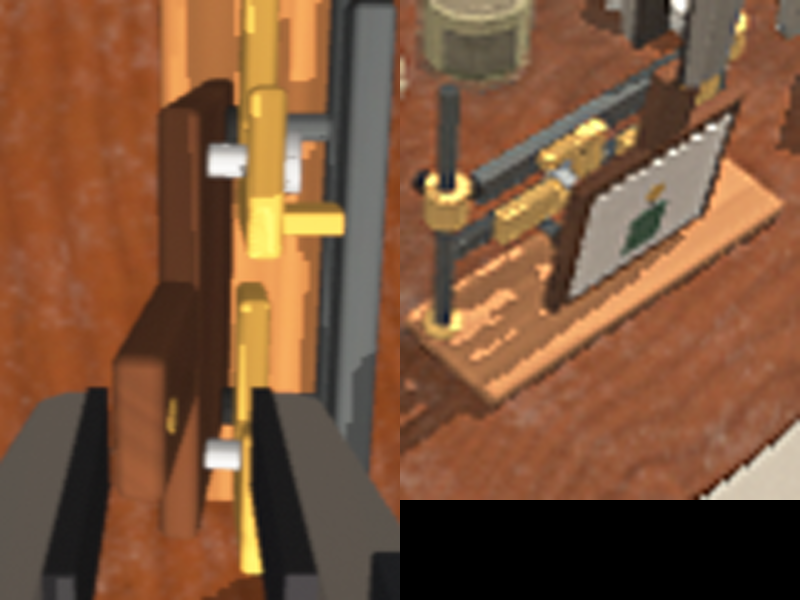

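```bash
python3 - <<'E'
from h import *
ex=np.array([0.9864,-0.1643]); xy=np.array([434.8,-275.4])-np.array([0.1643,0.9864])*35.2
p=xy-8*ex
robot.servo_line([*p,141.9],feed=25); robot.hold(.2); st("sh"); print(fz(4).round(2))
im=viewer.read_camera("wrist"); im2=viewer.read_camera("scene")
a=cv2.resize(im[100:300,270:400,::-1],(400,600),interpolation=cv2.INTER_CUBIC);b=cv2.resize(im2[190:290,320:400,::-1],(400,500),interpolation=cv2.INTER_CUBIC)
cv2.imwrite("pics/q.png",np.hstack([a,np.vstack([b,np.zeros((100,400,3),np.uint8)])]))
E
```

```text
sh 31.07 [ 421.18 -308.82  141.92] F [ 0.24 -0.27  0.23] M [-0.04 -0.06 -0.06] w 25.73
[-0.39  0.35  0.25]
```

View pics/q.png

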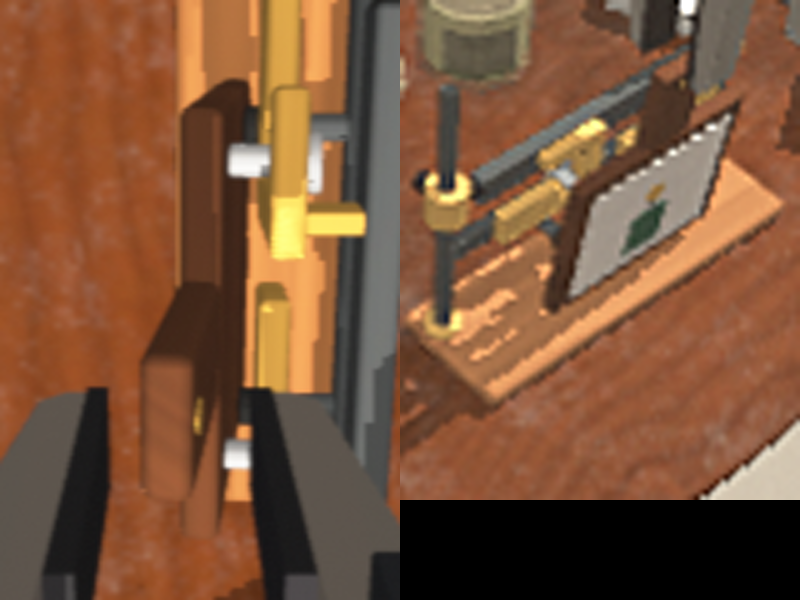

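```bash
python3 - <<'E'
from h import *
ex=np.array([0.9864,-0.1643]); xy=np.array([434.8,-275.4])-np.array([0.1643,0.9864])*35.2
p=xy-8*ex
robot.servo_line([*p,190],feed=80); st("u1")
robot.servo_line([*p,330],feed=200); st("u2")
robot.movep([400,-60,330],down(-.165)); robot.hold(.5); st("away")
for c in("scene","top"):
    im=viewer.read_camera(c); cv2.imwrite(f"pics/z_{c}.png",im[:,:,::-1])
    i=viewer.camera_info(c);R=np.array(i["R"]);t=np.array(i["t"])
    for n in("sign","pins","tester","wax_tin","jar","cards"):
        r=viewer.pinpoint(n,c); print(c,n,[((R.T@(np.array(q["at"])-t)).round(1).tolist(),round(q["confidence"],2)) for q in r[:1]])
    if c=="scene": a=cv2.resize(im[180:270,315:400,::-1],(400,424),interpolation=cv2.INTER_CUBIC)
    else: b=cv2.resize(im[225:290,285:385,::-1],(400,424),interpolation=cv2.INTER_CUBIC)
cv2.imwrite("pics/z.png",np.hstack([a,b]))
E
```

```text
u1 32.06 [ 420.85 -308.7   189.8 ] F [-0.1   0.37  0.32] M [-0.04 -0.05 -0.  ] w 25.53
u2 32.91 [ 420.46 -308.44  328.59] F [ 0.29 -0.66  0.24] M [-0.02 -0.05 -0.01] w 25.7
away 34.39 [400.02 -60.15 329.95] F [ 1.01 -0.12  0.36] M [-0.03 -0.03 -0.03] w 25.7
scene sign [([436.8, -312.2, 21.6], 0.64)]
scene pins [([444.8, -311.5, 102.9], 0.68)]
scene tester [([458.9, -67.0, -2.5], 0.95)]
scene wax_tin [([420.9, -521.7, 0.9], 0.72)]
scene jar [([708.1, -57.0, -1.9], 0.77)]
scene cards [([554.4, -531.1, 1.4], 0.62)]
top sign [([433.1, -312.0, 21.9], 0.66)]
top pins [([439.9, -310.3, 104.3], 0.88)]
top tester [([460.4, -71.4, 2.0], 0.86)]
top wax_tin [([419.2, -520.2, 1.5], 0.83)]
top jar [([706.1, -56.5, 0.1], 0.83)]
top cards [([558.0, -529.4, 2.6], 0.74)]
```

View pics/z.png

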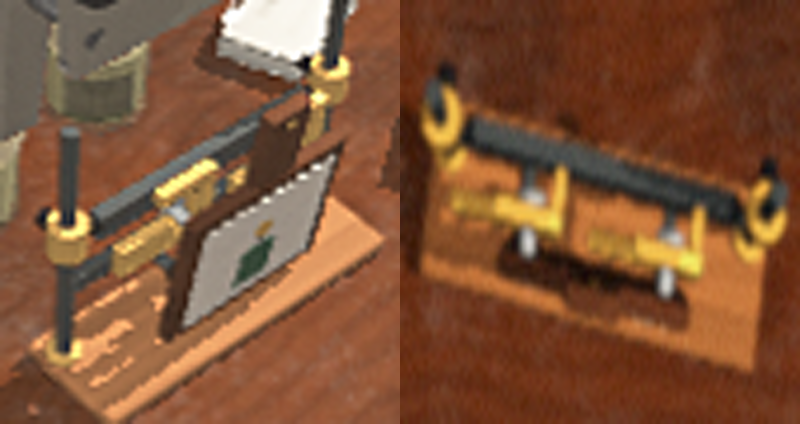

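View pics/z_scene.png

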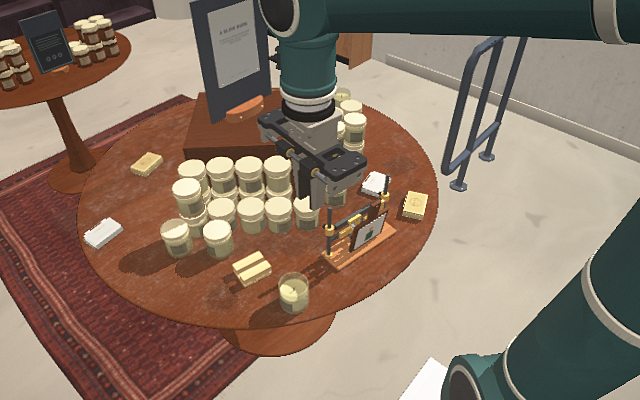

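```bash
python3 - <<'E'
from cell import robot
robot.job_done(); print(robot.observe()["t"])
E
```

```text
the job is handed in; nothing more can be done
the job is handed in; nothing more can be done
```

The sign is hanging by itself on both brass hooks and the gripper is clear of it. I handed the job in at about 34.4 s of the 51 s limit; no verdict was reported.

**What I did:**
- **Lift:** I gripped the tab across its thickness and lifted the sign straight out of the foot.
- **Ledges:** I lowered it in small steps until the pins touched the ledges. The pins pressed on the rail with about 3.6 N, eased to 2.7 N for the slide. The rail turned out to be about 12 mm below nominal; the cameras had pointed to that too.
- **Throats:** I slid it about 36 mm sideways to the back wall, where it stopped at about 4 N.
- **Pockets:** I backed off slightly and let it down 12 mm until the hooks carried its weight. Then I opened the fingers a little and lifted away.

**Last checks:**
- The final pictures show both pins under the jaws in their hooks. The sign did not move while I drew the fingers away.
- The networks put the pins at (440–445, -311, 103–104) mm. That fits the measured pockets at about (444, -310, 103) mm.
- Tester, tin, jar and card box read within 6 mm of where they started (largest change 6 mm, on the card box). Nothing touched them.

**Disagreements:**
- The wrist camera read about 4 mm further in +x than the other two. I settled the x position from where the jaws centred on the tab and from close-up views of the pins against the hooks.
- The sign hangs leaning, with its top tilted towards the robot. It seems to rest on the buffers, because the low rail shortens the distance down to them.

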